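Start the pump behind a caravan's push-latch service flap

TASK

Press the orange dot on the white service flap so that its push latch lets go and the flap swings wide open, then press the green pump button inside fully down and let it come up again. Then swing the flap shut and press it home on the dot until the latch catches, and back away so that it stays shut by itself. Only press and push, with nothing gripped or lifted: leave the red drain button unpressed and everything else, the brass cap in the compartment included, where it stands.

Things in the scene. Friction and masses are not known exactly. Their poses are not given: they have to be found in the camera images.
- hatch: grey service compartment 170 x 170 mm, bolted to the bench. Origin: centre of its underside, on the bench; z up. Walls 8 mm thick with their rim 100 mm above the bench, open at the top under the flap; compartment floor 50 mm above the bench. The flap's hinge runs along the hatch's x axis on its +y side; the flap's free edge lies on its -y side.
- flap_hinge (a point): middle of the flap's hinge line: 75 mm to the hatch's +y side of its centre and 110 mm above the bench. The hinge line is parallel to the hatch's x axis.
- flap (a joint): angle of the white flap (rad): 0 shut and latched, about -0.055 pressed right down, 1.75 wide open (upright, leaning 10 degrees outward over the hinge). A plate 160 mm (along the hinge) x 150 mm (hinge line to free edge) x 8 mm; opening lifts its free edge. A spring always pushes it open, so it follows a hand that holds it back; 3 to 6 N at the dot push it shut.
- flap_dot (a point): centre of the orange press dot (28 mm across) on the flap's outer face, 128 mm from the hinge line; shut, it is on top, 118 mm above the bench. Push latch: press slowly (15 mm/s) about 7 mm down to the stop (9 to 15 N is plenty) and let go: a shut flap springs wide open in 2 to 3 s, and one that has been wide open and is pressed to that same stop, 7 mm below shut, stays shut.
- pump_top (a point): centre of the top of the green pump button (28 mm across, in a round black housing 44 mm across and 12 mm high) on the compartment floor; unpressed its top is 68 mm above the bench, 32 mm below the rim. It stands 35 mm to one side or the other of the compartment's middle along the hinge, about 75 to 95 mm from the hinge line; the red one is on the other side.
- pump (a joint): travel of the green pump button (m): 0 up, 0.006 fully down; springs back. Full travel takes 5 N.
- drain_top (a point): centre of the top of the red drain button, the same in make and size; not to be pressed.
- drain (a joint): travel of the red drain button (m): 0 up, 0.006 fully down.
- cap: loose brass cap, 26 mm across, 22 mm high, standing on the compartment floor near the wall below the flap's free edge. Origin: centre of its underside. To be left alone.
- spray: loose pale green spray bottle, 90 mm across, 218 mm high; leave alone. Origin: centre of its underside.
- wipes: loose pink roll of wipes standing on end, 150 mm across, 240 mm high; leave alone. Origin: centre of its underside.
- tape: loose blue tape roll lying flat, 96 mm across, 24 mm high; leave alone. Origin: centre of its underside.
- driver: loose screwdriver with a red handle, about 200 mm long, lying along its own x axis; leave alone. Origin under it on the bench.
- spanner: loose steel spanner, about 180 mm long, lying along its own x axis; leave alone. Origin under it on the bench.
- elbow: loose brass pipe fitting, 34 mm across, 50 mm high, standing; leave alone. Origin: centre of its underside.

How it is judged:
By the outcome, as a careful person would: the job done as asked, in the order asked, and still so for the second after the job is handed in, with the robot touching nothing.
It also fails if it takes over 58 s, if anything falls off the work surface, if the arm or the gripper's body presses on something with over 40 N, if the wrist force passes 120 N, or if a joint passes its speed limit or range.

ROBOT

A 6-joint arm with a two-finger parallel gripper is mounted at the origin on the work surface. World frame = base frame: x ahead of the robot, y to its left, z up, the work surface at z = 0. Lengths are in m, angles in rad, forces in N, time in s.
With the tool pointing down it reaches from about 0.375 to 0.975 m from the base axis. Payload 3.8 kg.
Tool frame: the origin (TCP) lies midway between the tips of the shut fingers; the grasp point (between the pads) lies 19 mm behind it; z points along the fingers, y is the line along which they close (so a half turn about z gives the same grasp; the last joint's range is limited). The gripper opens to 85 mm and grips with 20 to 120 N. Pads are 22 mm wide; open, the fingers measure 114 mm over their backs; the gripper's body (76 mm by 85 mm) begins 54 mm behind the grasp point. The pads swing forward as they close: fully open they stand 13 mm farther back than shut.
Start: joints at [1.235, 0.264, 1.604, -0, 1.274, -0.037], TCP at [0.199, 0.645, 0.231] pointing down, gripper open.
Joint ranges: [-2.63, 2.63], [-0.94, 2.18], [0.31, 2.57], [-1.31, 4.45], [0, 2.66], [-2.55, 2.55]. Speed limits (rad/s): [2.57, 2.57, 3.14, 3.14, 3.14, 3.14].

INTERFACE

Orientations are given as a rotation vector (axis times angle).
In Python, from workcell import bot, imaging gives the robot as it stands.
- The arm moves only by the tool step_arm, never from a script. Its argument "series" is a list of rows, each an object of numbers: "grip": the closure, from -1 (fully open) to 1 (shut); "x", "y", "z": the shift along the tool's x, y, z normalised to -1 to 1, where 1 is 500 mm; "ax", "ay", "az": the turn, a rotation vector about the tool's x, y, z normalised to -1 to 1, where 1 is 30 degrees. A call has 1 to 12 rows; each row is the pose to reach, as a shift and turn from the pose commanded when the call began, along the tool's axes at that moment; what a row does not reach only later rows make up. A row lasts 1/10 s, in which the tool goes at most 50 mm and 8.59 degrees, less where a joint would pass 70% of its speed; a pose out of reach is approached as far as the arm can. A call with a number of a shift or a turn outside -1 to 1 is refused whole. A call with a gripper value outside its range is refused whole. The fingers move at their own pace and stop on an object; "force" is the grip in N (left out, the last holds). Time passes only in rows, so rows that repeat a pose let the fingers close. It gives the time, the measured TCP pose, the force, the opening and the grip force at its end, in the units of the state.
- bot.read_state(): the state, without advancing time (a new reading comes with each control period).
- imaging.read_camera(name): name is "scene" or "top"; returns a dict with "img" (400x640x3 uint8, red, green, blue), "fx", "fy", "cx", "cy" (pixels), "R" (3x3) and "t" (3): a world point X has camera coordinates R X + t. Camera axes: x right, y down, z forward; pixel columns grow to the right and rows downward; lengths in m; the calibration is good to about 2 mm. A picture is of the moment at which its call begins. There is no depth.
- bot.finish_job(): hands the job in; it is judged then, once.
The state is a dict: "time": time; "q": joint angles; "joint_vel": joint speeds; "joint_torque": joint torques, N m; "tool_pos": TCP position; "tcp_rot": TCP orientation; "wrist_force": force on the tool from outside, world axes, zero at the start; "torque": the same for the moment, N m; "width": opening from 0.0 (shut) to 1.0 (fully open); "grip_force": force on a finger pad.
Only numpy, scipy, OpenCV 4.12 (cv2) and the standard library are available. Lean on these libraries where they do the work, as an engineer would, in place of code of your own. Each camera call takes 0.05 s, during which the arm holds its last target. There are 200 camera calls.

## Working session

There is one attempt and no reset: what is moved stays moved. The work goes in short steps, Python scripts to look and compute and a tool call to move; the robot and the scene stay as the last step left them, time stands still between calls to the robot, and variables do not carry over. Pictures are saved under pics/ and viewed, at most 10 in all, crops included, and the job is handed in when it is done.

Besides the shell and the picture viewer there is one more tool, called after "Emit:" in YAML: its name, and indented under it one key for each argument. step_arm: Moves the arm, as the interface text tells. Scaled input: -1 to 1 covers 500 mm each way for a shift and 30 degrees each way for a turn. Its arguments: {"type":"object","properties":{"series":{"type":"array","items":{"type":"object","properties":{"grip":{"type":"number"},"x":{"type":"number","minimum":-1,"maximum":1},"y":{"type":"number","minimum":-1,"maximum":1},"z":{"type":"number","minimum":-1,"maximum":1},"ax":{"type":"number","minimum":-1,"maximum":1},"ay":{"type":"number","minimum":-1,"maximum":1},"az":{"type":"number","minimum":-1,"maximum":1}}}},"force":{"type":"number"}},"required":["series"]}

```bash
mkdir -p pics; ls; python3 - <<'E'
from workcell import bot, imaging
import cv2, numpy as np
for n in("scene","top"):
    c=imaging.read_camera(n); cv2.imwrite(f"pics/{n}0.png",c["img"][:,:,::-1])
    print(n,c["fx"],c["fy"],c["cx"],c["cy"],np.round(c["R"],4).tolist(),np.round(c["t"],4).tolist())
s=bot.read_state(); print(s["time"],s["tool_pos"],s["tcp_rot"],s["width"])
E
```

```text
pics
scene 432.7115841587343 432.7115841587343 325.59349219546334 196.92647917060464 [[-0.6795, 0.7337, -0.0064], [0.5231, 0.4783, -0.7054], [-0.5145, -0.4826, -0.7088]] [0.3327, -0.2577, 1.71]
top 453.8332807773562 453.8332807773562 314.87400339922016 202.95666346477975 [[-0.0191, -0.9997, 0.0161], [-0.9864, 0.0162, -0.1635], [0.1632, -0.019, -0.9864]] [0.0563, 0.589, 1.2397]
0.1 [0.19846565 0.64444638 0.23003732] [-0.46753138 -3.1062178   0.00327038] 0.9982350093295751
```

View pics/scene0.png

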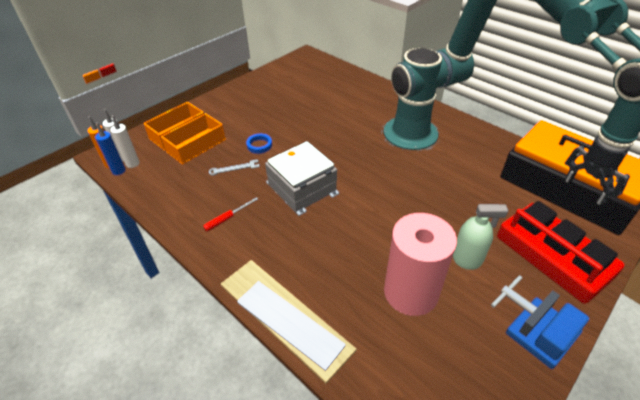

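View pics/top0.png

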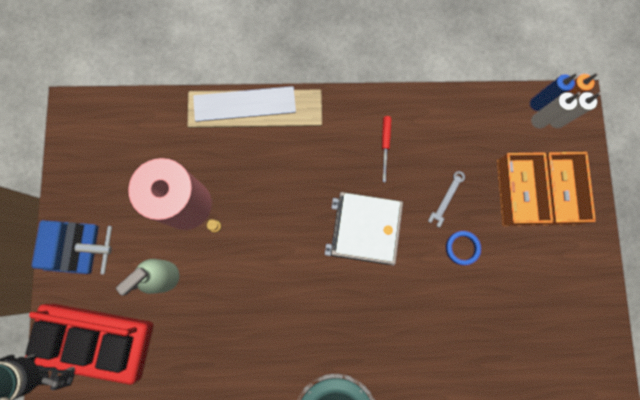

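The top view shows the hatch at about (367,228), with its hinge on the left (+y world) and the dot at (388,230). I'll enlarge it.

```bash
python3 - <<'E'
import cv2
a=cv2.imread("pics/top0.png")[180:280,315:415]; b=cv2.imread("pics/scene0.png")[130:220,255:355]
a=cv2.resize(a,(600,600),interpolation=cv2.INTER_CUBIC)
cv2.imwrite("pics/crop1.png",a)
E
cat > h.py <<'E'
from workcell import bot, imaging
import cv2, numpy as np
def ray(c,u,v,z):
    "world point at height z seen at pixel u,v"
    R=np.array(c["R"]);t=np.array(c["t"])
    d=R.T@np.array([(u-c["cx"])/c["fx"],(v-c["cy"])/c["fy"],1]); o=-R.T@t
    return o+d*(z-o[2])/d[2]
def proj(c,X):
    p=np.array(c["R"])@np.array(X)+np.array(c["t"]); return c["cx"]+c["fx"]*p[0]/p[2],c["cy"]+c["fy"]*p[1]/p[2]
def blob(img,box,f):
    u0,v0,u1,v1=box; r,g,b=[img[v0:v1,u0:u1,i].astype(int) for i in range(3)]
    v,u=np.nonzero(f(r,g,b)); return u.mean()+u0,v.mean()+v0,len(u)
E
python3 - <<'E'
from h import *
f=lambda r,g,b:(r-b>70)&(r>180)
for n,box in(("top",(375,215,402,245)),("scene",(282,145,302,162))):
    c=imaging.read_camera(n); u,v,k=blob(c["img"],box,f); print(n,u,v,k,ray(c,u,v,.118))
    if n=="top":
        i=c["img"][180:275,320:412]; m=((i.min(2)>190)*255).astype(np.uint8)
        q=max(cv2.findContours(m,0,2)[0],key=cv2.contourArea)
        r=cv2.minAreaRect(q); b=cv2.boxPoints(r)+[320,180]
        print(b); print(np.array([ray(c,*p,.118) for p in b]).round(4))
E
```

```text
top 387.7 229.64285714285714 70 [ 0.50319864 -0.14533474  0.118     ]
[[335.57999611 252.93999481]
 [344.11999702 193.1600008 ]
 [400.68000031 201.24000549]
 [392.13999939 261.01999664]]
[[ 0.444  -0.0048  0.118 ]
 [ 0.6038 -0.0321  0.118 ]
 [ 0.5793 -0.1838  0.118 ]
 [ 0.4201 -0.1533  0.118 ]]
scene 290.93333333333334 153.06666666666666 30 [ 0.50384994 -0.14260159  0.118     ]
```

View pics/crop1.png

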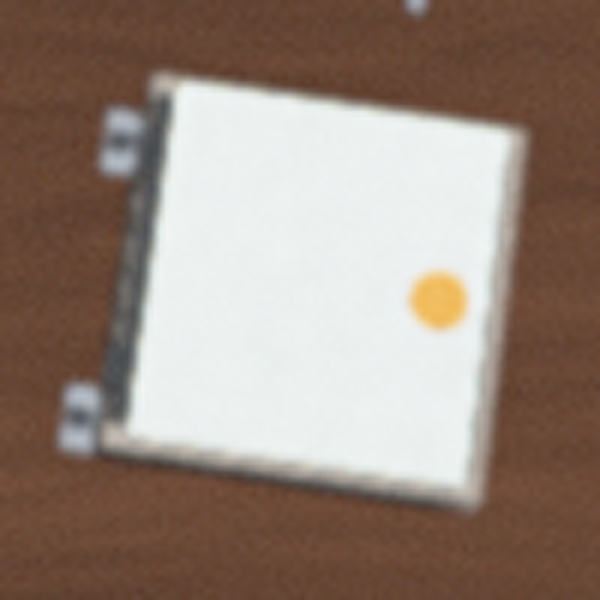

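The white plate's corners put the hatch yaw at about -9.5°. The dot is at (0.503,-0.144,0.118) and the hatch centre at about (0.512,-0.092). Next I'll add a helper that turns world targets into move units.

```bash
cat >> h.py <<'E'
from scipy.spatial.transform import Rotation as Ro
YAW=np.radians(-9.5); HX=np.array([np.cos(YAW),np.sin(YAW),0]); HY=np.array([-HX[1],HX[0],0]); DOT=np.array([.503,-.1445,.118]); C=DOT+.053*HY; C[2]=0
def hat(x,y,z): return C+x*HX+y*HY+np.array([0,0,z])
def rot(tilt=0):
    "tool y along hatch x, pointing down; tilt deg >0 leans the pointing direction to hatch -y"
    Y=HX; t=np.radians(tilt); Z=-np.sin(t)*HY-np.cos(t)*np.array([0,0,1]); return Ro.from_matrix(np.c_[np.cross(Y,Z),Y,Z])
def go(p,R=None,s=None,base=None):
    s=s or bot.read_state(); R0=Ro.from_rotvec(s["tcp_rot"]) if base is None else base[1]
    p0=s["tool_pos"] if base is None else base[0]
    d=R0.inv().apply(np.array(p)-p0)/.5; a=(R0.inv()*(R or R0)).as_rotvec()*6/np.pi
    print("xyz",d.round(4),"turn",a.round(3))
E
python3 - <<'E'
from h import *
p0=bot.read_state()["tool_pos"]
go([.2,.645,.36]); go([.33,.3,.36],rot()); go([.503,-.1445,.36],rot()); print(hat(0,0,0))
E
```

```text
xyz [-0.0026  0.0011 -0.2591] turn [0. 0. 0.]
xyz [-0.4542 -0.5818 -0.2583] turn [-2.000e-03  2.000e-03  2.746e+00]
xyz [-1.0465 -1.3295 -0.2573] turn [-2.000e-03  2.000e-03  2.746e+00]
[ 0.51174752 -0.09222686  0.        ]
```

Emit:
step_arm:
  series:
    - {"z": -0.1,"grip": 1}
    - {"z": -0.2,"grip": 1}
    - {"z": -0.26,"grip": 1}
    - {"x": -0.454,"y": -0.582,"z": -0.26,"az": 0.29,"grip": 1}
    - {"x": -0.454,"y": -0.582,"z": -0.26,"az": 0.57,"grip": 1}
    - {"x": -0.454,"y": -0.582,"z": -0.26,"az": 0.85,"grip": 1}
    - {"x": -0.454,"y": -0.582,"z": -0.26,"az": 1,"grip": 1}
    - {"x": -0.454,"y": -0.582,"z": -0.26,"az": 1,"grip": 1}
    - {"x": -0.454,"y": -0.582,"z": -0.26,"az": 1,"grip": 1}
    - {"x": -0.454,"y": -0.582,"z": -0.26,"az": 1,"grip": 1}
    - {"x": -0.454,"y": -0.582,"z": -0.26,"az": 1,"grip": 1}

```text
validation failed for argument at $.se...
```

```bash
python3 - <<'E'
from h import *
go([.503,-.1445,.3],rot()); go([.503,-.1445,.16],rot())
E
```

```text
xyz [-1.0465 -1.3293 -0.1373] turn [-2.000e-03  2.000e-03  2.746e+00]
xyz [-1.0465 -1.3289  0.1427] turn [-2.000e-03  2.000e-03  2.746e+00]
```

Emit:
step_arm:
  series:
    - {"x": 0.0,"y": 0.0,"z": -0.1,"ax": 0.0,"ay": 0.0,"az": 0.0,"grip": 1.0}

```text
time: 0.3
tool_pos: [0.1969, 0.6398, 0.271]
tcp_rot: [-0.467, -3.103, 0.029]
wrist_force: [0.2, 0.7, 0.4]
width: 0.858
grip_force: 0.0
```

The call needs every field present. Continuing with full rows.

Emit:
step_arm:
  series:
    - {"x": 0,"y": 0,"z": -0.1,"ax": 0,"ay": 0,"az": 0,"grip": 1}
    - {"x": 0,"y": 0,"z": -0.16,"ax": 0,"ay": 0,"az": 0,"grip": 1}
    - {"x": -0.454,"y": -0.582,"z": -0.16,"ax": 0,"ay": 0,"az": 0.29,"grip": 1}
    - {"x": -0.454,"y": -0.582,"z": -0.16,"ax": 0,"ay": 0,"az": 0.57,"grip": 1}
    - {"x": -0.454,"y": -0.582,"z": -0.16,"ax": 0,"ay": 0,"az": 0.85,"grip": 1}
    - {"x": -0.454,"y": -0.582,"z": -0.16,"ax": 0,"ay": 0,"az": 1,"grip": 1}
    - {"x": -0.454,"y": -0.582,"z": -0.16,"ax": 0,"ay": 0,"az": 1,"grip": 1}
    - {"x": -0.454,"y": -0.582,"z": -0.16,"ax": 0,"ay": 0,"az": 1,"grip": 1}
    - {"x": -0.454,"y": -0.582,"z": -0.16,"ax": 0,"ay": 0,"az": 1,"grip": 1}
    - {"x": -0.454,"y": -0.582,"z": -0.16,"ax": 0,"ay": 0,"az": 1,"grip": 1}
    - {"x": -0.454,"y": -0.582,"z": -0.16,"ax": 0,"ay": 0,"az": 1,"grip": 1}

```text
time: 1.4
tool_pos: [0.3307, 0.2979, 0.3615]
tcp_rot: [1.261, 2.876, 0.001]
wrist_force: [-0.9, 0.8, 0.1]
width: -0.002
grip_force: 0.0
```

```bash
python3 - <<'E'
from h import *
go([.503,-.1445,.3],rot()); go([.503,-.1445,.16],rot())
E
```

```text
xyz [-0.8842 -0.3459  0.1235] turn [2.000e-03 1.000e-03 1.738e+00]
xyz [-0.884  -0.3461  0.4035] turn [2.000e-03 1.000e-03 1.738e+00]
```

Emit:
step_arm:
  series:
    - {"x": -0.884,"y": -0.346,"z": 0.124,"ax": 0,"ay": 0,"az": 0.29,"grip": 1}
    - {"x": -0.884,"y": -0.346,"z": 0.124,"ax": 0,"ay": 0,"az": 0.57,"grip": 1}
    - {"x": -0.884,"y": -0.346,"z": 0.124,"ax": 0,"ay": 0,"az": 0.85,"grip": 1}
    - {"x": -0.884,"y": -0.346,"z": 0.124,"ax": 0,"ay": 0,"az": 1,"grip": 1}
    - {"x": -0.884,"y": -0.346,"z": 0.124,"ax": 0,"ay": 0,"az": 1,"grip": 1}
    - {"x": -0.884,"y": -0.346,"z": 0.124,"ax": 0,"ay": 0,"az": 1,"grip": 1}
    - {"x": -0.884,"y": -0.346,"z": 0.124,"ax": 0,"ay": 0,"az": 1,"grip": 1}
    - {"x": -0.884,"y": -0.346,"z": 0.124,"ax": 0,"ay": 0,"az": 1,"grip": 1}
    - {"x": -0.884,"y": -0.346,"z": 0.124,"ax": 0,"ay": 0,"az": 1,"grip": 1}
    - {"x": -0.884,"y": -0.346,"z": 0.124,"ax": 0,"ay": 0,"az": 1,"grip": 1}
    - {"x": -0.884,"y": -0.346,"z": 0.124,"ax": 0,"ay": 0,"az": 1,"grip": 1}

```text
time: 2.5
tool_pos: [0.5051, -0.1436, 0.2976]
tcp_rot: [-1.961, -2.452, 0.002]
wrist_force: [0.1, 0.6, -0.7]
width: -0.002
grip_force: 0.0
```

```bash
python3 - <<'E'
from h import *
go([.503,-.1445,.145],rot()); go([.503,-.1445,.13],rot())
E
```

```text
xyz [-0.0009 -0.0039  0.3052] turn [-0.004 -0.     0.74 ]
xyz [-0.0009 -0.0038  0.3352] turn [-0.004 -0.     0.74 ]
```

Emit:
step_arm:
  series:
    - {"x": 0,"y": 0,"z": 0.1,"ax": 0,"ay": 0,"az": 0.28,"grip": 1}
    - {"x": 0,"y": -0.004,"z": 0.2,"ax": 0,"ay": 0,"az": 0.56,"grip": 1}
    - {"x": 0,"y": -0.004,"z": 0.29,"ax": 0,"ay": 0,"az": 0.74,"grip": 1}
    - {"x": 0,"y": -0.004,"z": 0.33,"ax": 0,"ay": 0,"az": 0.74,"grip": 1}
    - {"x": 0,"y": -0.004,"z": 0.335,"ax": 0,"ay": 0,"az": 0.74,"grip": 1}
    - {"x": 0,"y": -0.004,"z": 0.335,"ax": 0,"ay": 0,"az": 0.74,"grip": 1}

```text
time: 3.1
tool_pos: [0.5023, -0.1407, 0.1318]
tcp_rot: [-2.392, -2.035, 0.0]
wrist_force: [-0.1, 0.6, -0.4]
width: 0.002
grip_force: 0.0
```

```bash
python3 - <<'E'
from h import *
go([.503,-.1445,.11],rot()); go(hat(0,-.18,.2),rot()); print(bot.read_state()["wrist_force"])
c=imaging.read_camera("scene"); cv2.imwrite("pics/s1.png",cv2.resize(c["img"][90:230,215:395,::-1],None,fx=4,fy=4,interpolation=2))
E
```

```text
xyz [-0.0074  0.0026  0.0436] turn [-0.001 -0.001  0.009]
xyz [-0.2613  0.0013 -0.1365] turn [-0.001 -0.001  0.009]
[-0.14598902  0.56727556 -0.41901978]
```

View pics/s1.png

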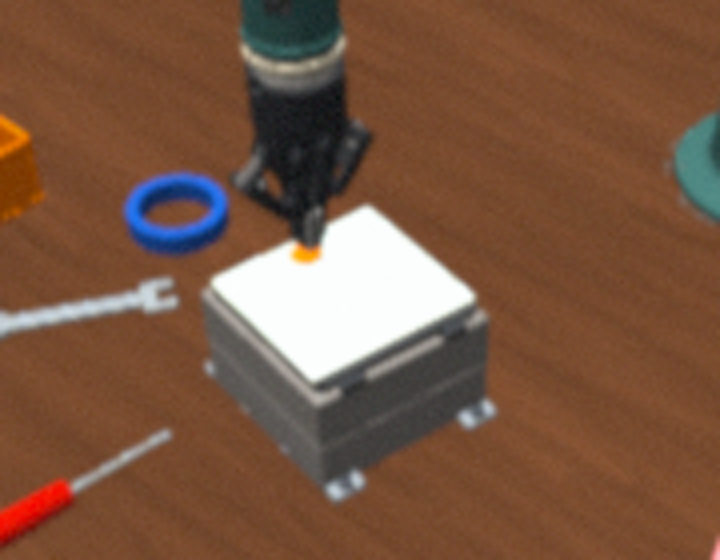

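Tip is right over the dot (crop ~(305,250)). Now pressing slowly.

Emit:
step_arm:
  series:
    - {"x": -0.006,"y": 0.002,"z": 0.008,"ax": 0,"ay": 0,"az": 0,"grip": 1}
    - {"x": -0.006,"y": 0.002,"z": 0.015,"ax": 0,"ay": 0,"az": 0,"grip": 1}
    - {"x": -0.006,"y": 0.002,"z": 0.02,"ax": 0,"ay": 0,"az": 0,"grip": 1}
    - {"x": -0.006,"y": 0.002,"z": 0.023,"ax": 0,"ay": 0,"az": 0,"grip": 1}
    - {"x": -0.006,"y": 0.002,"z": 0.026,"ax": 0,"ay": 0,"az": 0,"grip": 1}
    - {"x": -0.006,"y": 0.002,"z": 0.029,"ax": 0,"ay": 0,"az": 0,"grip": 1}
    - {"x": -0.006,"y": 0.002,"z": 0.032,"ax": 0,"ay": 0,"az": 0,"grip": 1}
    - {"x": -0.006,"y": 0.002,"z": 0.035,"ax": 0,"ay": 0,"az": 0,"grip": 1}

```text
time: 3.95
tool_pos: [0.5026, -0.1453, 0.1145]
tcp_rot: [2.394, 2.033, -0.0]
wrist_force: [-1.6, -1.2, 2.8]
width: 0.0
grip_force: 1.6
```

Emit:
step_arm:
  series:
    - {"x": 0,"y": 0,"z": 0.003,"ax": 0,"ay": 0,"az": 0,"grip": 1}
    - {"x": 0,"y": 0,"z": 0.006,"ax": 0,"ay": 0,"az": 0,"grip": 1}
    - {"x": 0,"y": 0,"z": 0.006,"ax": 0,"ay": 0,"az": 0,"grip": 1}

```text
time: 4.25
tool_pos: [0.5026, -0.1453, 0.1113]
tcp_rot: [2.394, 2.033, -0.0]
wrist_force: [-1.8, -1.5, 3.0]
width: -0.0
grip_force: 1.5
```

Emit:
step_arm:
  series:
    - {"x": 0,"y": 0,"z": 0.003,"ax": 0,"ay": 0,"az": 0,"grip": 1}
    - {"x": 0,"y": 0,"z": 0.005,"ax": 0,"ay": 0,"az": 0,"grip": 1}
    - {"x": 0,"y": 0,"z": 0.005,"ax": 0,"ay": 0,"az": 0,"grip": 1}

```text
time: 4.55
tool_pos: [0.5028, -0.1453, 0.1109]
tcp_rot: [2.394, 2.034, -0.0]
wrist_force: [-7.1, 0.3, 15.7]
width: -0.001
grip_force: 7.8
```

At the stop with 16 N. I'll release and retreat past the free edge.

Emit:
step_arm:
  series:
    - {"x": 0,"y": 0,"z": -0.04,"ax": 0,"ay": 0,"az": 0,"grip": 1}
    - {"x": -0.05,"y": 0,"z": -0.12,"ax": 0,"ay": 0,"az": 0,"grip": 1}
    - {"x": -0.14,"y": 0,"z": -0.16,"ax": 0,"ay": 0,"az": 0,"grip": 1}
    - {"x": -0.23,"y": 0,"z": -0.19,"ax": 0,"ay": 0,"az": 0,"grip": 1}
    - {"x": -0.3,"y": 0,"z": -0.2,"ax": 0,"ay": 0,"az": 0,"grip": 1}
    - {"x": -0.3,"y": 0,"z": -0.2,"ax": 0,"ay": 0,"az": 0,"grip": 1}
    - {"x": -0.3,"y": 0,"z": -0.2,"ax": 0,"ay": 0,"az": 0,"grip": 1}
    - {"x": -0.3,"y": 0,"z": -0.2,"ax": 0,"ay": 0,"az": 0,"grip": 1}
    - {"x": -0.3,"y": 0,"z": -0.2,"ax": 0,"ay": 0,"az": 0,"grip": 1}
    - {"x": -0.3,"y": 0,"z": -0.2,"ax": 0,"ay": 0,"az": 0,"grip": 1}
    - {"x": -0.3,"y": 0,"z": -0.2,"ax": 0,"ay": 0,"az": 0,"grip": 1}
    - {"x": -0.3,"y": 0,"z": -0.2,"ax": 0,"ay": 0,"az": 0,"grip": 1}

```text
time: 5.75
tool_pos: [0.4784, -0.2925, 0.2087]
tcp_rot: [-2.394, -2.035, 0.0]
wrist_force: [-1.4, -0.7, 0.4]
width: 0.002
grip_force: 0.0
```

Emit:
step_arm:
  series:
    - {"x": 0,"y": 0,"z": 0,"ax": 0,"ay": 0,"az": 0,"grip": 1}
    - {"x": 0,"y": 0,"z": 0,"ax": 0,"ay": 0,"az": 0,"grip": 1}
    - {"x": 0,"y": 0,"z": 0,"ax": 0,"ay": 0,"az": 0,"grip": 1}
    - {"x": 0,"y": 0,"z": 0,"ax": 0,"ay": 0,"az": 0,"grip": 1}
    - {"x": 0,"y": 0,"z": 0,"ax": 0,"ay": 0,"az": 0,"grip": 1}
    - {"x": 0,"y": 0,"z": 0,"ax": 0,"ay": 0,"az": 0,"grip": 1}
    - {"x": 0,"y": 0,"z": 0,"ax": 0,"ay": 0,"az": 0,"grip": 1}
    - {"x": 0,"y": 0,"z": 0,"ax": 0,"ay": 0,"az": 0,"grip": 1}
    - {"x": 0,"y": 0,"z": 0,"ax": 0,"ay": 0,"az": 0,"grip": 1}
    - {"x": 0,"y": 0,"z": 0,"ax": 0,"ay": 0,"az": 0,"grip": 1}
    - {"x": 0,"y": 0,"z": 0,"ax": 0,"ay": 0,"az": 0,"grip": 1}
    - {"x": 0,"y": 0,"z": 0,"ax": 0,"ay": 0,"az": 0,"grip": 1}

```text
time: 6.95
tool_pos: [0.4782, -0.293, 0.2088]
tcp_rot: [2.394, 2.034, -0.0]
wrist_force: [-0.7, -0.3, -0.8]
width: 0.006
grip_force: 0.0
```

```bash
python3 - <<'E'
from h import *
a=imaging.read_camera("top"); b=imaging.read_camera("scene")
o=np.zeros((600,780,3),np.uint8)
o[:, :]=0
A=cv2.resize(a["img"][175:290,315:415,::-1],None,fx=5,fy=5,interpolation=2); B=cv2.resize(b["img"][110:225,250:345,::-1],None,fx=3,fy=3,interpolation=2)
o[:A.shape[0],:A.shape[1]]=A; o[:B.shape[0],A.shape[1]:A.shape[1]+B.shape[1]]=B[:,:280]
cv2.imwrite("pics/open.png",o)
for n,c,box in(("top",a,(335,185,405,270)),("scene",b,(260,130,345,220))):
  for k,f in(("green",lambda r,g,b:(g-r>40)&(g-b>25)),("red",lambda r,g,b:(r-g>90)&(r-b>90))):
    try:
      u,v,m=blob(c["img"],box,f); print(n,k,u,v,m,ray(c,u,v,.068))
    except Exception as e: print(n,k,e)
for s in(-1,1): print("expect",hat(.035*s,-.01,.068))
E
```

```text
top green 370.7142857142857 216.6547619047619 84 [ 0.54544426 -0.10854541  0.068     ]
top red 364.5 241.2439024390244 82 [ 0.47733996 -0.08868003  0.068     ]
scene green 290.2083333333333 176.02083333333334 48 [ 0.54800236 -0.10481256  0.068     ]
scene red nan nan 0 [nan nan nan]
expect [ 0.47557705 -0.09631305  0.068     ]
expect [ 0.54461704 -0.10786639  0.068     ]h.py:12: RuntimeWarning: Mean of empty slice.
  v,u=np.nonzero(f(r,g,b)); return u.mean()+u0,v.mean()+v0,len(u)
  ret = ret.dtype.type(ret / rcount)
```

View pics/open.png

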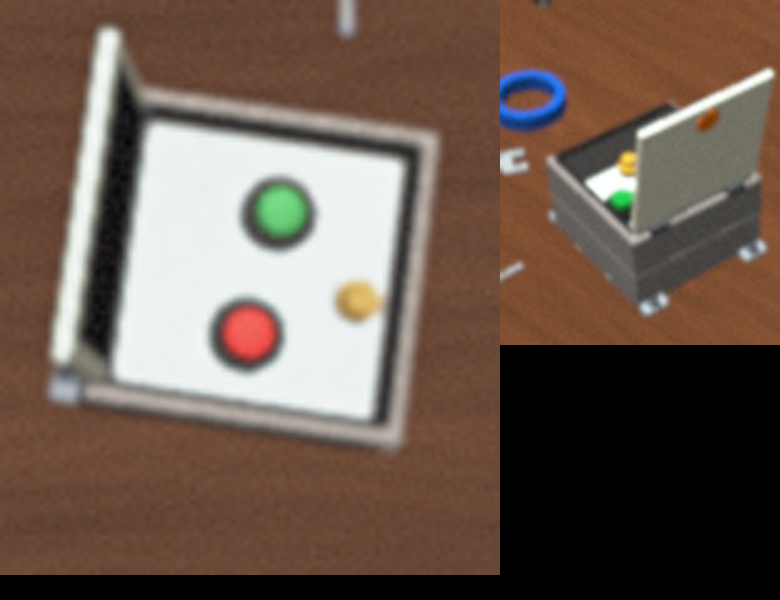

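The flap is wide open. The green pump is at (0.5455,-0.108), with red nearer the robot and the brass cap by the free-edge wall.

```bash
python3 - <<'E'
from h import *
go([.5455,-.108,.209],rot());go([.5455,-.108,.08],rot()); go([.5455,-.108,.062],rot())
E
```

```text
xyz [ 0.387   0.0728 -0.0005] turn [-0.     0.     0.006]
xyz [0.387  0.0729 0.2575] turn [-0.     0.     0.006]
xyz [0.387  0.0729 0.2935] turn [-0.     0.     0.006]
```

Emit:
step_arm:
  series:
    - {"x": 0.09,"y": 0.02,"z": 0,"ax": 0,"ay": 0,"az": 0,"grip": 1}
    - {"x": 0.18,"y": 0.04,"z": 0,"ax": 0,"ay": 0,"az": 0,"grip": 1}
    - {"x": 0.27,"y": 0.06,"z": 0,"ax": 0,"ay": 0,"az": 0,"grip": 1}
    - {"x": 0.36,"y": 0.073,"z": 0,"ax": 0,"ay": 0,"az": 0,"grip": 1}
    - {"x": 0.387,"y": 0.073,"z": 0.02,"ax": 0,"ay": 0,"az": 0,"grip": 1}
    - {"x": 0.387,"y": 0.073,"z": 0.09,"ax": 0,"ay": 0,"az": 0,"grip": 1}
    - {"x": 0.387,"y": 0.073,"z": 0.16,"ax": 0,"ay": 0,"az": 0,"grip": 1}
    - {"x": 0.387,"y": 0.073,"z": 0.21,"ax": 0,"ay": 0,"az": 0,"grip": 1}
    - {"x": 0.387,"y": 0.073,"z": 0.24,"ax": 0,"ay": 0,"az": 0,"grip": 1}
    - {"x": 0.387,"y": 0.073,"z": 0.255,"ax": 0,"ay": 0,"az": 0,"grip": 1}
    - {"x": 0.387,"y": 0.073,"z": 0.257,"ax": 0,"ay": 0,"az": 0,"grip": 1}
    - {"x": 0.387,"y": 0.073,"z": 0.257,"ax": 0,"ay": 0,"az": 0,"grip": 1}

```text
time: 8.25
tool_pos: [0.5465, -0.1085, 0.0813]
tcp_rot: [2.394, 2.032, 0.002]
wrist_force: [0.9, -0.4, 0.1]
width: -0.001
grip_force: 0.0
```

```bash
python3 - <<'E'
from h import *
go([.5455,-.108,.062],rot()); a=imaging.read_camera("top"); b=imaging.read_camera("scene")
o=np.zeros((500,780,3),np.uint8)
A=cv2.resize(a["img"][180:280,325:415,::-1],None,fx=4,fy=4,interpolation=2); B=cv2.resize(b["img"][90:215,250:345,::-1],None,fx=4,fy=4,interpolation=2)
o[:400,:360]=A; o[:500,380:760]=B
cv2.imwrite("pics/p1.png",o)
E
```

```text
xyz [ 0.0006 -0.0022  0.0386] turn [0.003 0.    0.005]
```

View pics/p1.png

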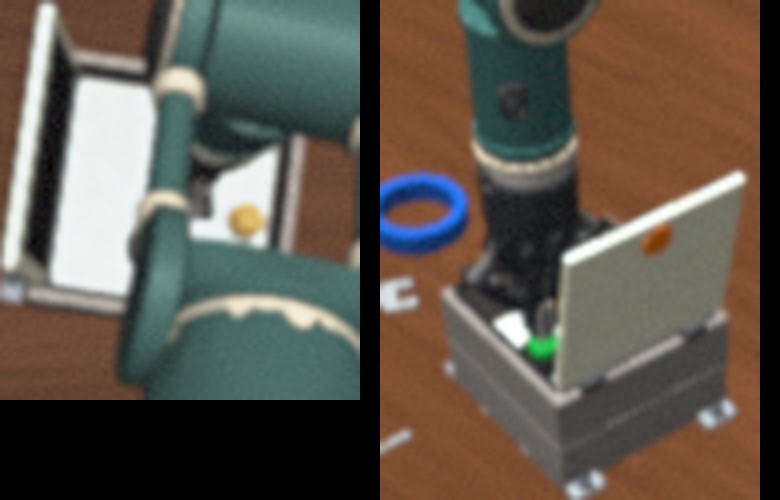

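The tip is above green and clear of the flap. Pressing.

Emit:
step_arm:
  series:
    - {"x": 0,"y": -0.002,"z": 0.01,"ax": 0,"ay": 0,"az": 0,"grip": 1}
    - {"x": 0,"y": -0.002,"z": 0.018,"ax": 0,"ay": 0,"az": 0,"grip": 1}
    - {"x": 0,"y": -0.002,"z": 0.023,"ax": 0,"ay": 0,"az": 0,"grip": 1}
    - {"x": 0,"y": -0.002,"z": 0.027,"ax": 0,"ay": 0,"az": 0,"grip": 1}
    - {"x": 0,"y": -0.002,"z": 0.031,"ax": 0,"ay": 0,"az": 0,"grip": 1}
    - {"x": 0,"y": -0.002,"z": 0.034,"ax": 0,"ay": 0,"az": 0,"grip": 1}
    - {"x": 0,"y": -0.002,"z": 0.036,"ax": 0,"ay": 0,"az": 0,"grip": 1}
    - {"x": 0,"y": -0.002,"z": 0.036,"ax": 0,"ay": 0,"az": 0,"grip": 1}

```text
time: 9.15
tool_pos: [0.5452, -0.108, 0.0657]
tcp_rot: [2.394, 2.034, 0.0]
wrist_force: [-8.8, 1.2, 22.8]
width: -0.002
grip_force: 11.5
```

22 N at z=0.0657 is earlier than the expected stop at 0.062. I'll check whether the linkage touches the rim.

```bash
python3 - <<'E'
from h import *
b=imaging.read_camera("scene")
B=cv2.resize(b["img"][130:200,255:335,::-1],None,fx=8,fy=8,interpolation=2)
for X in(hat(.077,-.01,.1),hat(.035,-.01,.0657),hat(.077,-.077,.1),hat(.077,.077,.1)):
    u,v=proj(b,X); print((u-255)*8,(v-130)*8); cv2.drawMarker(B,(int((u-255)*8+4),int((v-130)*8+4)),(255,0,255),0,14,1)
cv2.imwrite("pics/p2.png",B); s=bot.read_state(); print(s["wrist_force"],s["torque"],s["tool_pos"])
E
```

```text
191.1185005139614 345.15522568213055
282.80162010743516 364.8507135746104
101.79843696912485 259.67873586404176
314.5547703028642 463.2798512036709
[-8.78839363  1.67430332 23.1531259 ] [0.27730984 1.49044303 0.01480902] [ 0.54518197 -0.10797249  0.06573164]
```

View pics/p2.png

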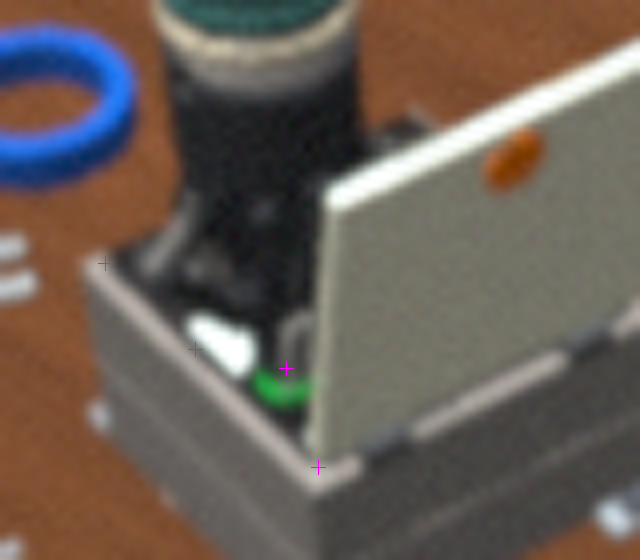

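The contact is at the fingertip (moments agree). I'll back off in small steps to read the force profile.

Emit:
step_arm:
  series:
    - {"x": 0,"y": 0,"z": -0.004,"ax": 0,"ay": 0,"az": 0,"grip": 1}
    - {"x": 0,"y": 0,"z": -0.004,"ax": 0,"ay": 0,"az": 0,"grip": 1}

```text
time: 9.4
tool_pos: [0.5451, -0.108, 0.0659]
tcp_rot: [2.394, 2.033, 0.001]
wrist_force: [-4.4, 0.4, 12.1]
width: 0.001
grip_force: 5.7
```

Emit:
step_arm:
  series:
    - {"x": 0,"y": 0,"z": -0.004,"ax": 0,"ay": 0,"az": 0,"grip": 1}
    - {"x": 0,"y": 0,"z": -0.004,"ax": 0,"ay": 0,"az": 0,"grip": 1}

```text
time: 9.6
tool_pos: [0.545, -0.108, 0.067]
tcp_rot: [2.394, 2.033, 0.001]
wrist_force: [-0.5, -0.9, 4.4]
width: 0.003
grip_force: 2.1
```

Emit:
step_arm:
  series:
    - {"x": 0,"y": 0,"z": -0.004,"ax": 0,"ay": 0,"az": 0,"grip": 1}
    - {"x": 0,"y": 0,"z": -0.004,"ax": 0,"ay": 0,"az": 0,"grip": 1}

```text
time: 9.8
tool_pos: [0.545, -0.1079, 0.0686]
tcp_rot: [2.394, 2.033, 0.001]
wrist_force: [0.4, -0.6, 4.2]
width: 0.0
grip_force: 1.7
```

Emit:
step_arm:
  series:
    - {"x": 0,"y": 0,"z": -0.004,"ax": 0,"ay": 0,"az": 0,"grip": 1}
    - {"x": 0,"y": 0,"z": -0.004,"ax": 0,"ay": 0,"az": 0,"grip": 1}

```text
time: 10.0
tool_pos: [0.5449, -0.1079, 0.0704]
tcp_rot: [2.394, 2.033, 0.001]
wrist_force: [0.4, -1.3, 2.0]
width: 0.001
grip_force: 1.1
```

The profile shows a hard stop at 0.0658, and below 5 N at 0.067, falling away to nothing at about 0.072. So the pump went fully down and came back up (TCP reads about 4 mm high here). Now up and over, behind the flap.

```bash
python3 - <<'E'
from h import *
go(hat(.035,-.02,.36),rot()); go(hat(0,.19,.36),rot(30)); go(hat(0,.19,.235),rot(30))
E
```

```text
xyz [-2.000e-02 -3.000e-04 -5.792e-01] turn [0.001 0.    0.006]
xyz [ 0.4002 -0.069  -0.5792] turn [ 0.003 -1.     0.006]
xyz [ 0.4002 -0.0692 -0.3292] turn [ 0.003 -1.     0.006]
```

Emit:
step_arm:
  series:
    - {"x": 0,"y": 0,"z": -0.04,"ax": 0,"ay": 0,"az": 0,"grip": 1}
    - {"x": -0.02,"y": 0,"z": -0.12,"ax": 0,"ay": 0,"az": 0,"grip": 1}
    - {"x": -0.02,"y": 0,"z": -0.22,"ax": 0,"ay": 0,"az": 0,"grip": 1}
    - {"x": -0.02,"y": 0,"z": -0.32,"ax": 0,"ay": 0,"az": 0,"grip": 1}
    - {"x": -0.02,"y": 0,"z": -0.42,"ax": 0,"ay": 0,"az": 0,"grip": 1}
    - {"x": -0.02,"y": 0,"z": -0.52,"ax": 0,"ay": 0,"az": 0,"grip": 1}
    - {"x": -0.02,"y": 0,"z": -0.579,"ax": 0,"ay": 0,"az": 0,"grip": 1}
    - {"x": 0.06,"y": -0.01,"z": -0.579,"ax": 0,"ay": 0,"az": 0,"grip": 1}
    - {"x": 0.15,"y": -0.03,"z": -0.579,"ax": 0,"ay": -0.2,"az": 0,"grip": 1}
    - {"x": 0.24,"y": -0.05,"z": -0.579,"ax": 0,"ay": -0.45,"az": 0,"grip": 1}
    - {"x": 0.33,"y": -0.07,"z": -0.579,"ax": 0,"ay": -0.7,"az": 0,"grip": 1}
    - {"x": 0.4,"y": -0.07,"z": -0.579,"ax": 0,"ay": -0.9,"az": 0,"grip": 1}

```text
time: 11.2
tool_pos: [0.5412, 0.098, 0.3598]
tcp_rot: [2.123, 1.806, -0.514]
wrist_force: [1.8, 0.2, -0.5]
width: 0.001
grip_force: 0.0
```

```bash
python3 - <<'E'
from h import *
b=imaging.read_camera("scene"); cv2.imwrite("pics/b1.png",b["img"][:,:,::-1]); s=bot.read_state()
go(hat(0,.19,.29),rot(30)); go(hat(0,.19,.235),rot(30)); go(hat(0,.125,.236),rot(30));print(s["q"].round(2),s["time"])
E
```

```text
xyz [0.0422 0.0066 0.1244] turn [ 0.002 -0.09   0.027]
xyz [0.0927 0.0072 0.2222] turn [ 0.002 -0.09   0.027]
xyz [-0.0238  0.0055  0.28  ] turn [ 0.002 -0.09   0.027]
[ 0.39  0.13  1.61 -0.4   1.66  0.56] 11.25
```

View pics/b1.png

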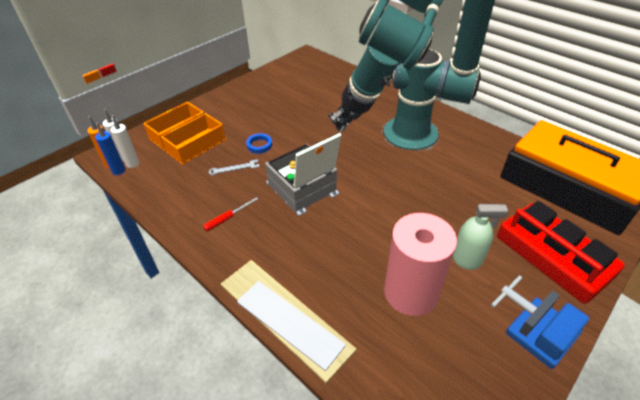

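Arm is above and behind the open flap, clear of it. Lowering behind the dot, then approaching.

Emit:
step_arm:
  series:
    - {"x": 0.04,"y": 0.006,"z": 0.08,"ax": 0,"ay": -0.09,"az": 0.02,"grip": 1}
    - {"x": 0.07,"y": 0.007,"z": 0.16,"ax": 0,"ay": -0.09,"az": 0.02,"grip": 1}
    - {"x": 0.093,"y": 0.007,"z": 0.222,"ax": 0,"ay": -0.09,"az": 0.02,"grip": 1}
    - {"x": 0.093,"y": 0.007,"z": 0.222,"ax": 0,"ay": -0.09,"az": 0.02,"grip": 1}
    - {"x": 0.04,"y": 0.006,"z": 0.25,"ax": 0,"ay": -0.09,"az": 0.02,"grip": 1}
    - {"x": -0.004,"y": 0.006,"z": 0.27,"ax": 0,"ay": -0.09,"az": 0.02,"grip": 1}
    - {"x": -0.024,"y": 0.006,"z": 0.28,"ax": 0,"ay": -0.09,"az": 0.02,"grip": 1}
    - {"x": -0.024,"y": 0.006,"z": 0.28,"ax": 0,"ay": -0.09,"az": 0.02,"grip": 1}

```text
time: 12.05
tool_pos: [0.5337, 0.0205, 0.242]
tcp_rot: [2.109, 1.767, -0.551]
wrist_force: [0.7, 1.3, -0.6]
width: 0.002
grip_force: 0.2
```

```bash
cat >> h.py <<'E'
def face(th,r=.128,off=.008):
    t=np.radians(th); return hat(0,.075-r*np.cos(t)+off*np.sin(t),.11+r*np.sin(t)+off*np.cos(t))
E
python3 - <<'E'
from h import *
s=bot.read_state()
for th in range(100,35,-6): go(face(th),rot(min(30,th/2)),s)
print(s["tool_pos"],s["wrist_force"])
E
```

```text
xyz [-0.0097 -0.006   0.0224] turn [ 0.004 -0.013 -0.02 ]
xyz [-0.0351 -0.0057  0.0311] turn [ 0.004 -0.013 -0.02 ]
xyz [-0.0594 -0.0055  0.0425] turn [ 0.004 -0.013 -0.02 ]
xyz [-0.0824 -0.0053  0.0564] turn [ 0.004 -0.013 -0.02 ]
xyz [-0.1038 -0.0051  0.0725] turn [ 0.004 -0.013 -0.02 ]
xyz [-0.1234 -0.0049  0.0909] turn [ 0.004 -0.013 -0.02 ]
xyz [-0.141  -0.0047  0.1111] turn [ 0.004 -0.013 -0.02 ]
xyz [-0.1564 -0.0046  0.1331] turn [ 0.004  0.021 -0.02 ]
xyz [-0.1694 -0.0045  0.1566] turn [ 0.004  0.121 -0.02 ]
xyz [-0.1799 -0.0045  0.1814] turn [ 0.005  0.221 -0.02 ]
xyz [-0.1877 -0.0044  0.207 ] turn [ 0.005  0.321 -0.02 ]
[0.53366974 0.02052261 0.24202423] [ 0.74730756  1.33893027 -0.5989802 ]
```

Emit:
step_arm:
  series:
    - {"x": -0.01,"y": -0.006,"z": 0.02,"ax": 0,"ay": 0,"az": 0,"grip": 1}
    - {"x": -0.035,"y": -0.006,"z": 0.031,"ax": 0,"ay": 0,"az": 0,"grip": 1}
    - {"x": -0.059,"y": -0.006,"z": 0.0425,"ax": 0,"ay": 0,"az": 0,"grip": 1}
    - {"x": -0.082,"y": -0.005,"z": 0.056,"ax": 0,"ay": 0,"az": 0,"grip": 1}
    - {"x": -0.104,"y": -0.005,"z": 0.0725,"ax": 0,"ay": 0,"az": 0,"grip": 1}
    - {"x": -0.123,"y": -0.005,"z": 0.091,"ax": 0,"ay": 0,"az": 0,"grip": 1}
    - {"x": -0.141,"y": -0.005,"z": 0.111,"ax": 0,"ay": 0,"az": 0,"grip": 1}
    - {"x": -0.156,"y": -0.005,"z": 0.133,"ax": 0,"ay": 0.02,"az": 0,"grip": 1}
    - {"x": -0.169,"y": -0.0045,"z": 0.157,"ax": 0,"ay": 0.12,"az": 0,"grip": 1}
    - {"x": -0.18,"y": -0.0045,"z": 0.181,"ax": 0,"ay": 0.22,"az": 0,"grip": 1}
    - {"x": -0.188,"y": -0.0045,"z": 0.207,"ax": 0,"ay": 0.32,"az": 0,"grip": 1}

```text
time: 13.15
tool_pos: [0.5085, -0.11, 0.197]
tcp_rot: [2.211, 1.858, -0.384]
wrist_force: [0.5, 4.2, 1.0]
width: -0.001
grip_force: 1.7
```

```bash
python3 - <<'E'
from h import *
s=bot.read_state()
for th in (36,30,24,18,12,8,5): go(face(th),rot(th/2),s)
print(s["tool_pos"],face(40),s["wrist_force"])
b=imaging.read_camera("scene"); cv2.imwrite("pics/c1.png",cv2.resize(b["img"][80:220,240:360,::-1],None,fx=4,fy=4,interpolation=2))
E
```

```text
xyz [-0.0072  0.0006  0.014 ] turn [ 0.006  0.066 -0.015]
xyz [-0.0148  0.0006  0.0397] turn [ 0.007  0.166 -0.014]
xyz [-0.0198  0.0005  0.0661] turn [ 0.007  0.266 -0.014]
xyz [-0.0219  0.0005  0.0928] turn [ 0.007  0.366 -0.014]
xyz [-0.0213  0.0004  0.1197] turn [ 0.008  0.466 -0.014]
xyz [-0.0193  0.0003  0.1375] turn [ 0.008  0.532 -0.014]
xyz [-0.017   0.0002  0.1507] turn [ 0.008  0.582 -0.014]
[ 0.5084725  -0.11003032  0.19704575] [ 0.50879129 -0.10989261  0.19840517] [0.46687997 4.23310531 0.96181223]
```

View pics/c1.png

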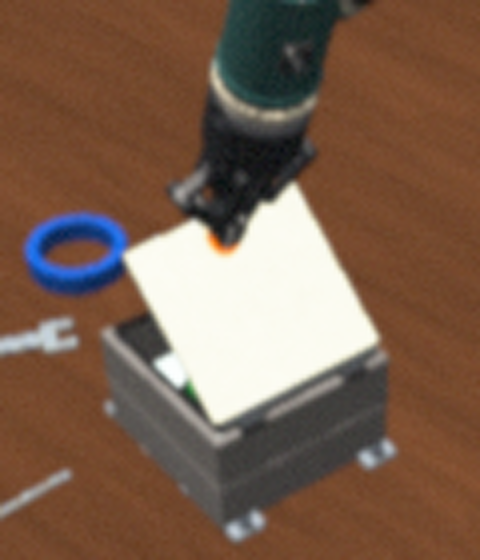

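The flap is following, with the tip on the dot (crop ~(222,242)). Continuing.

Emit:
step_arm:
  series:
    - {"x": -0.007,"y": 0,"z": 0.014,"ax": 0,"ay": 0.07,"az": 0,"grip": 1}
    - {"x": -0.015,"y": 0,"z": 0.04,"ax": 0,"ay": 0.17,"az": 0,"grip": 1}
    - {"x": -0.02,"y": 0,"z": 0.066,"ax": 0,"ay": 0.27,"az": 0,"grip": 1}
    - {"x": -0.022,"y": 0,"z": 0.093,"ax": 0,"ay": 0.37,"az": 0,"grip": 1}
    - {"x": -0.0215,"y": 0,"z": 0.12,"ax": 0,"ay": 0.47,"az": 0,"grip": 1}
    - {"x": -0.019,"y": 0,"z": 0.1375,"ax": 0,"ay": 0.53,"az": 0,"grip": 1}
    - {"x": -0.017,"y": 0,"z": 0.15,"ax": 0,"ay": 0.58,"az": 0,"grip": 1}
    - {"x": -0.017,"y": 0,"z": 0.15,"ax": 0,"ay": 0.58,"az": 0,"grip": 1}

```text
time: 14.0
tool_pos: [0.5023, -0.1441, 0.1291]
tcp_rot: [2.379, 1.998, -0.054]
wrist_force: [0.1, -0.5, 2.2]
width: 0.002
grip_force: 1.2
```

```bash
python3 - <<'E'
from h import *
s=bot.read_state()
for th in (2,0,-1,-2,-3.1): go(face(th),rot(0),s)
print(s["tool_pos"])
E
```

```text
xyz [0.0009 0.0014 0.0133] turn [ 0.006  0.093 -0.015]
xyz [0.0006 0.0014 0.0223] turn [ 0.006  0.093 -0.015]
xyz [0.0006 0.0014 0.0268] turn [ 0.006  0.093 -0.015]
xyz [0.0006 0.0014 0.0312] turn [ 0.006  0.093 -0.015]
xyz [0.0008 0.0013 0.0362] turn [ 0.006  0.093 -0.015]
[ 0.50232374 -0.14412138  0.12914222]
```

Emit:
step_arm:
  series:
    - {"x": 0,"y": 0,"z": 0.005,"ax": 0,"ay": 0.04,"az": 0,"grip": 1}
    - {"x": 0,"y": 0,"z": 0.01,"ax": 0,"ay": 0.09,"az": 0,"grip": 1}
    - {"x": 0,"y": 0,"z": 0.014,"ax": 0,"ay": 0.09,"az": 0,"grip": 1}
    - {"x": 0,"y": 0,"z": 0.017,"ax": 0,"ay": 0.09,"az": 0,"grip": 1}
    - {"x": 0,"y": 0,"z": 0.02,"ax": 0,"ay": 0.09,"az": 0,"grip": 1}
    - {"x": 0,"y": 0,"z": 0.023,"ax": 0,"ay": 0.09,"az": 0,"grip": 1}
    - {"x": 0,"y": 0,"z": 0.026,"ax": 0,"ay": 0.09,"az": 0,"grip": 1}
    - {"x": 0,"y": 0,"z": 0.029,"ax": 0,"ay": 0.09,"az": 0,"grip": 1}
    - {"x": 0,"y": 0,"z": 0.032,"ax": 0,"ay": 0.09,"az": 0,"grip": 1}
    - {"x": 0,"y": 0,"z": 0.035,"ax": 0,"ay": 0.09,"az": 0,"grip": 1}
    - {"x": 0,"y": 0,"z": 0.035,"ax": 0,"ay": 0.09,"az": 0,"grip": 1}

```text
time: 15.1
tool_pos: [0.5033, -0.1433, 0.112]
tcp_rot: [2.401, 2.02, 0.005]
wrist_force: [-0.1, -2.0, 3.0]
width: -0.002
grip_force: 1.5
```

Emit:
step_arm:
  series:
    - {"x": 0,"y": 0,"z": 0.003,"ax": 0,"ay": 0,"az": 0,"grip": 1}
    - {"x": 0,"y": 0,"z": 0.003,"ax": 0,"ay": 0,"az": 0,"grip": 1}

```text
time: 15.3
tool_pos: [0.5034, -0.1434, 0.1113]
tcp_rot: [2.401, 2.02, 0.005]
wrist_force: [-1.8, -0.8, 7.5]
width: 0.0
grip_force: 3.3
```

Emit:
step_arm:
  series:
    - {"x": 0,"y": 0,"z": 0.003,"ax": 0,"ay": 0,"az": 0,"grip": 1}
    - {"x": 0,"y": 0,"z": 0.004,"ax": 0,"ay": 0,"az": 0,"grip": 1}
    - {"x": 0,"y": 0,"z": 0.004,"ax": 0,"ay": 0,"az": 0,"grip": 1}

```text
time: 15.6
tool_pos: [0.5036, -0.1434, 0.111]
tcp_rot: [2.401, 2.02, 0.006]
wrist_force: [-5.0, -0.0, 17.4]
width: 0.004
grip_force: 8.5
```

At the stop with 17 N. Releasing slowly, then backing away.

Emit:
step_arm:
  series:
    - {"x": 0,"y": 0,"z": -0.004,"ax": 0,"ay": 0,"az": 0,"grip": 1}
    - {"x": 0,"y": 0,"z": -0.008,"ax": 0,"ay": 0,"az": 0,"grip": 1}
    - {"x": 0,"y": 0,"z": -0.012,"ax": 0,"ay": 0,"az": 0,"grip": 1}
    - {"x": 0,"y": 0,"z": -0.017,"ax": 0,"ay": 0,"az": 0,"grip": 1}
    - {"x": 0,"y": 0,"z": -0.023,"ax": 0,"ay": 0,"az": 0,"grip": 1}
    - {"x": 0,"y": 0,"z": -0.035,"ax": 0,"ay": 0,"az": 0,"grip": 1}
    - {"x": 0,"y": 0,"z": -0.035,"ax": 0,"ay": 0,"az": 0,"grip": 1}

```text
time: 16.3
tool_pos: [0.503, -0.1431, 0.1265]
tcp_rot: [2.401, 2.02, 0.005]
wrist_force: [0.6, 0.2, 1.0]
width: -0.001
grip_force: 0.0
```

Emit:
step_arm:
  series:
    - {"x": 0,"y": 0,"z": -0.06,"ax": 0,"ay": 0,"az": 0,"grip": 1}
    - {"x": -0.05,"y": 0,"z": -0.12,"ax": 0,"ay": 0,"az": 0,"grip": 1}
    - {"x": -0.12,"y": 0,"z": -0.19,"ax": 0,"ay": 0,"az": 0,"grip": 1}
    - {"x": -0.2,"y": 0,"z": -0.24,"ax": 0,"ay": 0,"az": 0,"grip": 1}
    - {"x": -0.29,"y": 0,"z": -0.24,"ax": 0,"ay": 0,"az": 0,"grip": 1}
    - {"x": -0.3,"y": 0,"z": -0.24,"ax": 0,"ay": 0,"az": 0,"grip": 1}
    - {"x": -0.3,"y": 0,"z": -0.24,"ax": 0,"ay": 0,"az": 0,"grip": 1}
    - {"x": -0.3,"y": 0,"z": -0.24,"ax": 0,"ay": 0,"az": 0,"grip": 1}
    - {"x": -0.3,"y": 0,"z": -0.24,"ax": 0,"ay": 0,"az": 0,"grip": 1}
    - {"x": -0.3,"y": 0,"z": -0.24,"ax": 0,"ay": 0,"az": 0,"grip": 1}
    - {"x": -0.3,"y": 0,"z": -0.24,"ax": 0,"ay": 0,"az": 0,"grip": 1}
    - {"x": -0.3,"y": 0,"z": -0.24,"ax": 0,"ay": 0,"az": 0,"grip": 1}

```text
time: 17.5
tool_pos: [0.477, -0.2904, 0.2461]
tcp_rot: [2.4, 2.021, 0.005]
wrist_force: [0.2, 0.3, 0.0]
width: 0.002
grip_force: 0.0
```

```bash
python3 - <<'E'
from h import *
b=imaging.read_camera("scene"); a=imaging.read_camera("top")
o=np.zeros((400,780,3),np.uint8); o[:,:380]=cv2.resize(b["img"][130:230,255:350,::-1],None,fx=4,fy=4,interpolation=2); o[:,400:760]=cv2.resize(a["img"][180:280,325:415,::-1],None,fx=4,fy=4,interpolation=2)
cv2.imwrite("pics/e1.png",o)
f=lambda r,g,b:(r-b>70)&(r>180)
print(blob(a["img"],(375,215,402,245),f),blob(b["img"],(282,145,302,162),f))
E
```

```text
(np.float64(387.7), np.float64(229.64285714285714), 70) (np.float64(291.0), np.float64(153.0), 31)
```

View pics/e1.png

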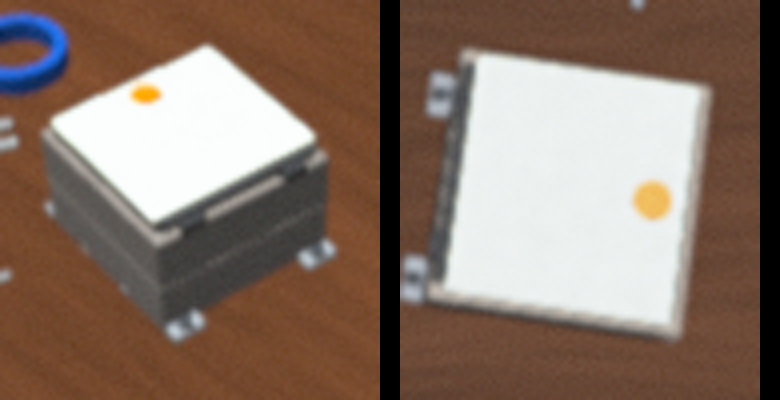

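The flap is shut, and the dot sits at the same pixels as at the start (387.7, 229.6). Handing in.

```bash
python3 -c "
from workcell import bot
print(bot.finish_job())"
```

```text
the job is handed in; nothing more can be done
None
```

The job is handed in at about 17.5 s on the robot's clock: the flap sprang open, the green pump button went to its stop and came back up, and the flap is latched shut on its own with the arm clear; the red button and the brass cap were not touched.

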